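# Clamp the chopping board with the wing nut

## Task

Clamp the chopping board down: with a fingertip, push the clamp's swing arm round over the board as far as it goes, then turn the wing nut clockwise by stroking its wings with the fingertips until it is fully tight and the arm presses on the board. Only push, gently: do not grip, lift or shift anything, and leave the board and the things standing about where they are.

Things in the scene. Friction and masses are not known exactly. Their poses are not given: they have to be found in the camera images.
- clamp: Board clamp fixed on the worktop: pale wooden block, 100 mm (its x, -50 to +50) by 83 mm (its y, -27 to +56), 22 mm high, with an upright 8 mm steel stud, top at z = 66. Origin on the worktop under the stud, z up. The board lies on its -y side, an upright plate on its +y side. Its x points away from the robot, within 0.22 rad.
- swing_arm (a joint): Swing arm about the stud, 0 to 1.571 rad, anticlockwise from above. 0: points along the clamp's -x, beside the board; 1.571: along the clamp's -y, square over the board, at its stop. Starts at 0 to 0.35. Dark steel bar 26 mm wide, 7 thick, reaching 99 mm from the stud, rubber foot below, knob near the free end. About 1 N at the knob moves it; it stays where left.
- swing_knob (a point): Middle of the upright black finger knob on the swing arm, 80 mm from the stud axis: a round knob 16 mm in diameter and 25 mm high; this point lies 12 mm below its top and 13 mm above the top of the steel bar. With the nut loose it is 52 to 55 mm above the worktop.
- wing_nut (a joint): Wing nut, growing CLOCKWISE from above (tightening), 0 to 10 rad; starts at 0 to 3; 10 is fully tight, where resistance rises springily. Nut and swing arm sink together 0.83 mm per rad; at 10 the foot of the arm presses on the board, if the arm is over it. Loose thread: 1 to 2 N at a wing turns it; it stays where left.
- nut_axis (a point): On the axis of the steel wing nut at mid height of its wings. Two opposite upright round wings, 6 mm thick, 24 high, reaching 37 mm out from the axis (74 over both). This point is 12 mm below the top of the wings and 18 mm above the steel bar of the arm; about 60 mm above the worktop at 0 rad, 51 mm when tight.
- plate_top (a point): Middle of the top edge of the upright wooden plate of the clamp: 64 mm long (along the clamp's x), 9 mm thick, top 75 mm above the worktop. Its inner face is 42 mm from the nut's axis: too narrow a gap for a finger beside the wings, so stroke the wings on the other sides.
- nut_wing (a point): Centre of one of the two wings, 25 mm out from nut_axis at the same height; the other wing lies opposite. The direction from nut_axis to this point gives the wings' present heading. The wings sit on the nut with a little spring: they run about 0.1 rad ahead while pushed, and give up to 0.8 rad (0.3 N m per rad) once the nut is tight.
- board: Wooden chopping board, 250 x 360 x 22 mm, loose, 1.3 kg, flat on the worktop beside the clamp; origin at the centre of its underside. One short edge lies 3 mm from the clamp's block. Must stay put.
- tin: Small food tin with a green label, 57 mm diameter, 72 mm high, standing on the board; origin at the centre of its underside. Leave alone.
- lemon: Lemon, 78 x 55 x 56 mm, lying on the board; origin at the centre of its underside. Leave alone.
- mug: Pale mug with a dark band, 92 x 127 x 95 mm, standing to the left of the clamp; origin at the centre of its underside. Leave alone.
- glass: Clear drinking glass, 81 mm diameter, 91 mm high, standing to the left of the clamp, nearer than the mug; origin at the centre of its underside. Leave alone.
- spice_jar: Spice jar with a red cap, 47 mm diameter, 97 mm high, standing behind the clamp; origin at the centre of its underside. Leave alone.

How it is judged (in metres and radians):
On the way, in this order (a step that is already met when the one before it is completed fails the run):
1. the swing arm is over the board, at its stop (within 0.12 rad), the nut still loose (value of joint swing_arm above 1.45 rad and value of joint wing_nut below 9 rad), for 0.2 s.
2. the wing nut is fully tight (within 0.3 rad) (value of joint wing_nut above 9.7 rad), for 0.2 s.
At the end, for the whole second after the job is handed in: The swing arm stands over the board within 0.12 rad of its stop, the wing nut is within 0.3 rad of fully tight and at rest, the arm presses on the board with more than 2 N, and the board is within 20 mm of where it lay (value of joint swing_arm above 1.45 rad and value of joint wing_nut above 9.7 rad and velocity of joint wing_nut below 0.1 rad/s and contact force between clamp and board above 2 N and distance of board from where it was at the start of the episode below 0.02 m); the robot touches nothing.
It fails at once if the nut or the swing arm is gripped or forced (more than 20 N from the fingers) (contact force between the fingers and clamp above 20 N).
It fails at once if the board is shifted by more than 20 mm or lifted (distance of board from where it was at the start of the episode above 0.02 m or height (world z) of board above 0.01 m).
It fails at once if a thing standing about is moved by more than 30 mm (distance of any of tin, lemon, mug, glass, spice_jar from where it was at the start of the episode above 0.03 m).
It also fails if it takes over 72 s, if anything falls off the work surface, if the arm or the gripper's body presses on something with over 40 N, if the wrist force passes 120 N, or if a joint passes its speed limit or range.

## Robot

A 6-joint arm with a two-finger parallel gripper is mounted at the origin on a cart in front of the work surface, level with it; the furniture and walls round the work are solid. World frame = base frame: x ahead of the robot, y to its left, z up, the work surface at z = 0. Lengths are in m, angles in degrees, forces in N, time in s.
With the tool pointing down it reaches from about 0.375 to 0.9 m from the base axis. Payload 3.1 kg.
Tool frame: the origin (TCP) lies on the centre line of the jaws, within the pads' length; the fingertips stand 25 mm ahead of it and the grasp point (between the pads) lies 6 mm ahead of it; z points along the fingers, y is the line along which they close (so a half turn about z gives the same grasp; the last joint's range is limited). The gripper opens to 87 mm and grips with 3 to 60 N. Pads are 19 mm wide; open, the fingers measure 117 mm over their backs; the gripper's body (75 mm by 190 mm) begins 51 mm behind the grasp point.
Start: joints at [55.72, 30.224, 82.088, -0, 67.689, -10.227], TCP at [0.255, 0.571, 0.248] pointing down, gripper open.
Joint ranges: [-176.69, 176.69], [-43.24, 126.21], [12.49, 139.97], [-82, 262], [0, 151.66], [-163.58, 163.58]. Speed limits (degrees/s): [159.86, 159.86, 180, 180, 180, 180].

## Interface

Orientations are given as a 3x3 rotation matrix whose columns are the frame's x, y, z axes.
In Python, from rig import * gives the robot as it stands.
- The arm moves only by the tool step_arm, never from a script. Its argument "steps" is a list of rows, each a list of 7 numbers: the shift along the tool's x, y, z normalised to -1 to 1, where 1 is 0.3 m, then the turn, a rotation vector about the tool's x, y, z normalised to -1 to 1, where 1 is 45 degrees, then the gripper's target within -1 to 1 (shut at 1, half-way at 0, fully open at -1). A call has 1 to 8 rows; each row is the pose to reach, as a shift and turn from the pose commanded when the call began, along the tool's axes at that moment; what a row does not reach only later rows make up. A row lasts 1/12 s, in which the tool goes at most 41.7 mm and 7.16 degrees, less where a joint would pass 70% of its speed; a pose out of reach is approached as far as the arm can. A call with a number of a shift or a turn outside -1 to 1 is refused whole. A call with a gripper value outside its range is refused whole. The fingers move at their own pace and stop on an object; the grip force is fixed at half the most. Time passes only in rows, so rows that repeat a pose let the fingers close. It gives the time, the measured TCP pose, the force, the opening and the grip force at its end, in the units of the state.
- read_state(): the state, without advancing time (a new reading comes with each control period).
- capture(name): name is "scene" or "top" or "wrist"; returns a dict with "image" (384x512x3 uint8, red, green, blue), "vertical_fov" (degrees; the focal length in pixels is half the picture's height over the tangent of half this angle, whatever the lens; pixels are square), "cx", "cy" (the principal point, pixels), "k1" (the pictures are not rectified: a ray, as slopes to the right and down, at radius r is drawn at 1 + k1 r^2 times it, then the intrinsics apply), "world_from_camera" (4x4, takes a point from camera to world coordinates); the wrist camera has in their place "T_tool_cam" (4x4, takes a point from camera to tool coordinates, whose origin is the TCP and whose axes are the flange's). Camera axes: x right, y down, z forward; pixel columns grow to the right and rows downward; lengths in m; the calibration is good to about 2 mm. A picture is of the moment at which its call begins: read the wrist's pose just before it. There is no depth.
- hand_in(): hands the job in; it is judged then, once.
The state is a dict: "time_s": time; "joint_positions": joint angles; "qvel": joint speeds; "tau": joint torques, N m; "position": TCP position; "tcp_rot": TCP orientation; "force": force on the tool from outside, world axes, zero at the start; "moment": the same for the moment, N m; "opening": opening from 0.0 (shut) to 1.0 (fully open); "grasp_force": force on a finger pad.
Only numpy, scipy, OpenCV 4.12 (cv2) and the standard library are available. Lean on these libraries where they do the work, as an engineer would, in place of code of your own. Each camera call takes 0.05 s, during which the arm holds its last target. There are 200 camera calls.

## Working session

There is one attempt and no reset: what is moved stays moved. The work goes in short steps, Python scripts to look and compute and a tool call to move; the robot and the scene stay as the last step left them, time stands still between calls to the robot, and variables do not carry over. Pictures are saved under pics/ and viewed, at most 10 in all, crops included, and the job is handed in when it is done.

Besides the shell and the picture viewer there is one more tool, called after "Call:" as name(argument=value, ...) on one line, values as JSON. step_arm: Moves the arm, as the interface text tells. Scaled input: -1 to 1 covers 0.3 m each way for a shift and 45 degrees each way for a turn. Its arguments: {"type":"object","properties":{"steps":{"type":"array"}},"required":["steps"]}

```bash
ls; mkdir -p pics; python3 - <<'E'
from rig import *
import cv2
s=read_state();print({k:s[k] for k in('time_s','position','tcp_rot','force','opening')})
for n in("scene","top"):
    c=capture(n);cv2.imwrite(f"pics/{n}0.png",c["image"][...,::-1]);print(n,c["vertical_fov"],c["cx"],c["cy"],c["k1"],c["world_from_camera"])
E
```

```text
pics
{'time_s': 0.0, 'position': array([0.25427438, 0.57016425, 0.24657586]), 'tcp_rot': array([[-9.13189275e-01,  4.07533815e-01, -1.23967827e-03],
       [ 4.07535517e-01,  9.13187527e-01, -1.82843193e-03],
       [ 3.86910897e-04, -2.17491735e-03, -9.99997560e-01]]), 'force': array([-0.27681337,  0.13403992, -0.0346423 ]), 'opening': 1.0027734974191929}
scene 55.38334639507247 260.3372429022193 194.18642574470695 -0.10709644141457675 [[ 0.84905079 -0.31837306  0.42160569  0.00503049]
 [-0.52805995 -0.48680475  0.695826   -0.80534532]
 [-0.0162926  -0.81342469 -0.58144202  0.80446344]
 [ 0.          0.          0.          1.        ]]
top 47.72014074196628 258.6067675899957 184.71680867791838 -0.05662980306696428 [[-0.03010009 -0.99865684  0.04217218  0.4947403 ]
 [-0.99919681  0.03117931  0.0251712   0.07548561]
 [-0.02645229 -0.04138065 -0.99879323  1.38899922]
 [ 0.          0.          0.          1.        ]]
```

View pics/top0.png

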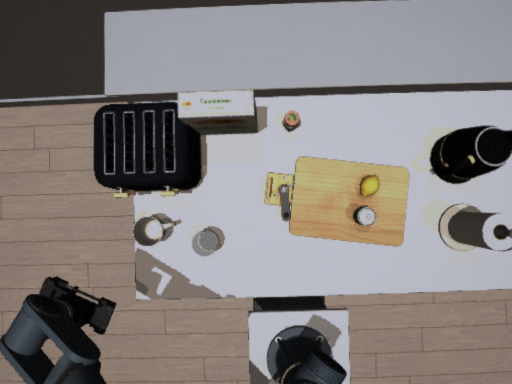

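View pics/scene0.png

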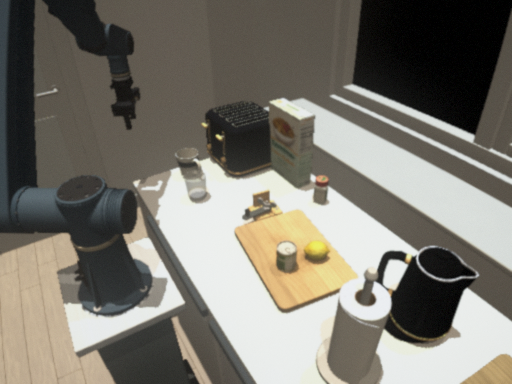

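Top view: the clamp is at about (279,190), with the swing arm pointing toward the robot, down to about (286,218). The board is to its right, the glass at (208,240), and the jar at (291,120). I'll enlarge the clamp.

```bash
cat > h.py <<'E'
import numpy as np, cv2
from rig import *
def K(c):
    f=c["image"].shape[0]/2/np.tan(np.radians(c["vertical_fov"])/2); return f
def ray(c,u,v,T=None):
    f=K(c); d=np.array([(u-c["cx"])/f,(v-c["cy"])/f]); s=d.copy()
    for _ in range(20): s=d/(1+c["k1"]*(s@s))
    T=c["world_from_camera"] if T is None else T
    return T[:3,3],T[:3,:3]@np.array([s[0],s[1],1])
def onz(c,u,v,z,T=None):
    o,d=ray(c,u,v,T); return o+d*(z-o[2])/d[2]
def proj(c,p,T=None):
    T=c["world_from_camera"] if T is None else T
    q=T[:3,:3].T@(np.asarray(p)-T[:3,3]); s=q[:2]/q[2]; s=s*(1+c["k1"]*(s@s)); f=K(c)
    return s*f+[c["cx"],c["cy"]]
def wristT(c,s):
    T=np.eye(4);T[:3,:3]=s["tcp_rot"];T[:3,3]=s["position"];return T@c["T_tool_cam"]
E
python3 - <<'E'
import cv2,numpy as np
a=cv2.imread("pics/top0.png")[165:230,250:315];b=cv2.imread("pics/scene0.png")[180:230,235:300]
a=cv2.resize(a,(600,600),interpolation=cv2.INTER_CUBIC)
cv2.imwrite("pics/crop0.png",a)
E
python3 - <<'E'
from h import *
c=capture("top")
for n,u,v,z in [("stud?",284,188,.07),("armend",286,218,.04),("glass",208,240,.091),("mug",152,230,.095),("jar",291,120,.097),("tin",366,216,.072),("boardTL",297,157,.022),("boardBL",290,236,.022)]: print(n,onz(c,u,v,z).round(3))
E
```

```text
stud? [0.538 0.032 0.07 ]
armend [0.446 0.028 0.04 ]
glass [0.389 0.265 0.091]
mug [0.423 0.432 0.095]
jar [0.74  0.005 0.097]
tin [ 0.446 -0.213  0.072]
boardTL [ 0.636 -0.014  0.022]
boardBL [0.389 0.016 0.022]
```

View pics/crop0.png

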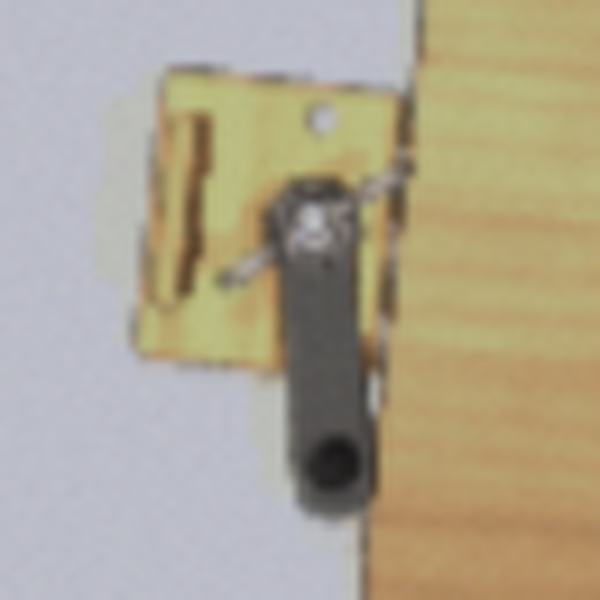

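```bash
python3 - <<'E'
from h import *
c=capture("top")
f=lambda x,y:(250+(x+.5)/600*65-.5,165+(y+.5)/600*65-.5)
P={}
for n,x,y,z in [("nut",317,225,.07),("knob",332,462,.066),("w1",228,280,.07),("w2",408,168,.07),("bl1",140,355,.022),("bl2",168,68,.022),("bl3",400,95,.022),("plate0",182,118,.075),("plate1",165,305,.075)]:
    P[n]=onz(c,*f(x,y),z);print(n,P[n].round(4))
print(np.linalg.norm(P["nut"]-P["knob"]),np.linalg.norm(P["w1"]-P["w2"]))
w=capture("wrist");print(w["T_tool_cam"].round(3),w["vertical_fov"],w["cx"],w["cy"],w["k1"])
s=read_state();d=s["tcp_rot"].T@(np.array([.50,.03,.25])-s["position"]);print(d,d/.3,s["joint_positions"])
E
```

```text
nut [0.5352 0.0323 0.07  ]
knob [0.4572 0.0298 0.066 ]
w1 [0.5181 0.0621 0.07  ]
w2 [0.5531 0.0018 0.07  ]
bl1 [0.4943 0.0924 0.022 ]
bl2 [0.5919 0.0799 0.022 ]
bl3 [0.5802 0.001  0.022 ]
plate0 [0.5716 0.0756 0.075 ]
plate1 [0.5104 0.0831 0.075 ]
0.07820542606884166 0.06976472290180936
[[ 0.001 -0.96  -0.278  0.076]
 [ 1.     0.     0.001  0.   ]
 [-0.001 -0.278  0.96  -0.138]
 [ 0.     0.     0.     1.   ]] 60.72390684314142 259.435340040121 189.95029837109044 -0.025076707298447472
[-0.44445687 -0.39348946 -0.00259655] [-1.48152289 -1.31163155 -0.00865517] [ 5.57207941e+01  3.02506728e+01  8.21191372e+01  7.33183867e-04
  6.76910533e+01 -1.02271026e+01]
```

Call:
step_arm(steps=[[-0.77, -0.64, 0.04, 0, 0, 0, 1], [-0.77, -0.64, 0.04, 0, 0, 0, 1], [-0.77, -0.64, 0.04, 0, 0, 0, 1], [-0.77, -0.64, 0.04, 0, 0, 0, 1], [-0.77, -0.64, 0.04, 0, 0, 0, 1], [-0.77, -0.64, 0.04, 0, 0, 0, 1], [-0.77, -0.64, 0.04, 0, 0, 0, 1], [-0.77, -0.64, 0.04, 0, 0, 0, 1]])

```text
time_s: 0.92
position: [0.3894, 0.2967, 0.2354]
tcp_rot: [[-0.911, 0.412, 0.0], [0.412, 0.911, -0.002], [-0.001, -0.002, -1.0]]
force: [-0.0, -0.3, 0.2]
opening: 0.476
grasp_force: 0.0
```

Call:
step_arm(steps=[[-0.77, -0.64, 0.04, 0, 0, 0, 1], [-0.77, -0.64, 0.04, 0, 0, 0, 1], [-0.77, -0.64, 0.04, 0, 0, 0, 1], [-0.77, -0.64, 0.04, 0, 0, 0, 1], [-0.77, -0.64, 0.04, 0, 0, 0, 1], [-0.77, -0.64, 0.04, 0, 0, 0, 1], [-0.77, -0.64, 0.04, 0, 0, 0, 1], [-0.77, -0.64, 0.04, 0, 0, 0, 1]])

```text
time_s: 1.58
position: [0.5241, 0.0266, 0.2238]
tcp_rot: [[-0.911, 0.412, 0.005], [0.412, 0.911, -0.003], [-0.006, -0.0, -1.0]]
force: [1.2, 0.8, 0.6]
opening: 0.011
grasp_force: 0.0
```

Call:
step_arm(steps=[[0, 0, 0, 0, 0, 0.9, 1], [0, 0, 0, 0, 0, 0.9, 1], [0, 0, 0, 0, 0, 0.9, 1], [0, 0, 0, 0, 0, 0.9, 1], [0, 0, 0, 0, 0, 0.9, 1], [0, 0, 0, 0, 0, 0.9, 1], [0, 0, 0, 0, 0, 0.9, 1], [0, 0, 0, 0, 0, 0.9, 1]])

```text
time_s: 2.25
position: [0.52, 0.0323, 0.2236]
tcp_rot: [[-0.432, 0.902, -0.0], [0.902, 0.432, 0.0], [0.0, -0.0, -1.0]]
force: [-0.2, -0.0, -0.6]
opening: 0.007
grasp_force: 0.0
```

```bash
python3 - <<'E'
from h import *
s=read_state();w=capture("wrist");cv2.imwrite("pics/w1.png",w["image"][...,::-1])
np.save("w1T.npy",wristT(w,s));print(s["time_s"],s["position"],s["tcp_rot"].round(4),s["joint_positions"],s["force"],s["opening"])
E
```

```text
2.25 [0.51999569 0.03233602 0.22355992] [[-4.321e-01  9.018e-01 -1.000e-04]
 [ 9.018e-01  4.321e-01  2.000e-04]
 [ 2.000e-04 -0.000e+00 -1.000e+00]] [-8.74774044e+00  2.41129613e+01  9.84251803e+01  1.04447758e-02
  5.74694198e+01 -3.43572686e+01] [-0.16633146 -0.04987683 -0.55874395] 0.007107363209568472
```

View pics/w1.png

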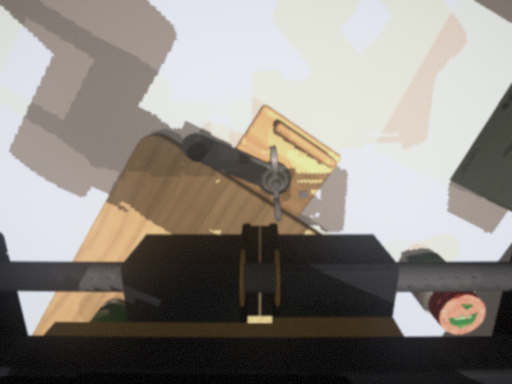

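Wrist view: nut and stud at about (276,180), wing ends at (274,149) and (278,217), knob top at (196,148), plate from (277,127) to (335,162), spice jar at (458,311).

```bash
python3 - <<'E'
from h import *
w=capture("wrist");T=np.load("w1T.npy")
for n,u,v,z in [("stud",276,180,.066),("w1",274,149,.066),("w2",278,217,.066),("knob",196,147,.066),("bl",263,105,.022),("br",339,157,.022),("pl0",277,127,.075),("pl1",335,162,.075),("jar",458,311,.097)]: print(n,onz(w,u,v,z,T).round(4))
E
```

```text
stud [0.5339 0.0397 0.066 ]
w1 [0.5194 0.0648 0.066 ]
w2 [0.552  0.0076 0.066 ]
knob [0.4549 0.036  0.066 ]
bl [0.4945 0.0945 0.022 ]
br [0.5895 0.0815 0.022 ]
pl0 [0.5123 0.0842 0.075 ]
pl1 [0.5725 0.0791 0.075 ]
jar [0.7434 0.0059 0.097 ]
```

Call:
step_arm(steps=[[0.206, -0.138, 0, 0, 0, 0.547, 1], [0.206, -0.138, 0, 0, 0, 0.547, 1], [0.206, -0.138, 0, 0, 0, 0.547, 1], [0.206, -0.138, 0.1, 0, 0, 0.547, 1], [0.206, -0.138, 0.24, 0, 0, 0.547, 1], [0.206, -0.138, 0.38, 0, 0, 0.547, 1], [0.206, -0.138, 0.502, 0, 0, 0.547, 1], [0.206, -0.138, 0.502, 0, 0, 0.547, 1]])

```text
time_s: 3.02
position: [0.4515, 0.0701, 0.066]
tcp_rot: [[-0.015, 1.0, -0.016], [1.0, 0.015, 0.001], [0.002, -0.016, -1.0]]
force: [-1.4, 0.1, -0.4]
opening: 0.005
grasp_force: 0.0
```

```bash
python3 - <<'E'
from h import *
s=read_state();R=s["tcp_rot"];p=s["position"];print(s["time_s"],p,R.round(3),s["force"],s["joint_positions"][5])
N=np.array([.536,.0345,p[2]]);n=R.T@(N-p);print("N tool",n)
for off in (0,):
  for a in (-6,-12,-18,-24,-30,-36,-42,-45):
    t=np.radians(a);Rz=np.array([[np.cos(t),-np.sin(t)],[np.sin(t),np.cos(t)]])
    print(a,((n[:2]-Rz@n[:2])/.3).round(3),round(a/45,3))
E
```

```text
3.0167 [0.45149392 0.07013841 0.06599856] [[-0.015  1.    -0.016]
 [ 1.     0.015  0.001]
 [ 0.002 -0.016 -1.   ]] [-1.41806552  0.10800709 -0.38720427] -6.110623975396701
N tool [-0.03693382  0.08393574 -0.00143483]
-6 [-0.03  -0.011] -0.133
-12 [-0.061 -0.019] -0.267
-18 [-0.092 -0.024] -0.4
-24 [-0.124 -0.026] -0.533
-30 [-0.156 -0.024] -0.667
-36 [-0.188 -0.019] -0.8
-42 [-0.219 -0.011] -0.933
-45 [-0.234 -0.005] -1.0
```

Call:
step_arm(steps=[[-0.02, 0, 0, 0, 0, 0, 1], [-0.04, 0, 0, 0, 0, 0, 1], [-0.06, 0, 0, 0, 0, 0, 1], [-0.06, 0, 0, 0, 0, 0, 1]])

```text
time_s: 3.35
position: [0.4586, 0.0504, 0.0758]
tcp_rot: [[-0.013, 1.0, 0.007], [1.0, 0.013, -0.001], [-0.001, 0.007, -1.0]]
force: [-0.3, -0.3, 0.4]
opening: 0.007
grasp_force: 0.0
```

```bash
cat > orb.py <<'E'
from h import *
import sys
s=read_state();R=s["tcp_rot"];p=s["position"];print(s["time_s"],p,R.round(3).tolist(),s["force"],s["joint_positions"][5])
N=np.array([.536,.0345,p[2]]);n=R.T@(N-p);print("N tool",n)
for a in map(float,sys.argv[1:]):
    t=np.radians(a);Rz=np.array([[np.cos(t),-np.sin(t)],[np.sin(t),np.cos(t)]])
    print(a,((n[:2]-Rz@n[:2])/.3).round(3),round(a/45,3))
E
python3 orb.py -6 -12 -18 -24 -30 -36 -42
```

```text
3.35 [0.45857337 0.05038376 0.07579561] [[-0.013, 1.0, 0.007], [1.0, 0.013, -0.001], [-0.001, 0.007, -1.0]] [-0.31297736 -0.29753905  0.39373809] -8.3992860061671
N tool [-0.0169233   0.07720417  0.00054338]
-6.0 [-0.027 -0.004] -0.133
-12.0 [-0.055 -0.006] -0.267
-18.0 [-0.082 -0.005] -0.4
-24.0 [-0.11  -0.001] -0.533
-30.0 [-0.136  0.006] -0.667
-36.0 [-0.162  0.016] -0.8
-42.0 [-0.187  0.028] -0.933
```

Call:
step_arm(steps=[[-0.027, -0.004, 0, 0, 0, -0.133, 1], [-0.055, -0.006, 0, 0, 0, -0.267, 1], [-0.082, -0.005, 0, 0, 0, -0.4, 1], [-0.11, -0.001, 0, 0, 0, -0.533, 1], [-0.136, 0.006, 0, 0, 0, -0.667, 1], [-0.162, 0.016, 0, 0, 0, -0.8, 1], [-0.187, 0.028, 0, 0, 0, -0.933, 1], [-0.187, 0.028, 0, 0, 0, -0.933, 1]])

```text
time_s: 4.02
position: [0.4675, -0.0057, 0.0753]
tcp_rot: [[-0.68, 0.733, 0.006], [0.733, 0.68, -0.002], [-0.005, 0.003, -1.0]]
force: [-0.5, 0.5, -0.0]
opening: 0.008
grasp_force: 0.0
```

```bash
python3 orb.py -5 -10 -15 -20 -25 -30 -32 -34
```

```text
4.0167 [ 0.46750236 -0.00573659  0.07528881] [[-0.68, 0.733, 0.006], [0.733, 0.68, -0.002], [-0.005, 0.003, -1.0]] [-0.53175371  0.54627701 -0.04660865] -57.24431532223289
N tool [-0.01705459  0.07758834  0.00031721]
-5.0 [-0.023 -0.004] -0.111
-10.0 [-0.046 -0.006] -0.222
-15.0 [-0.069 -0.006] -0.333
-20.0 [-0.092 -0.004] -0.444
-25.0 [-0.115  0.   ] -0.556
-30.0 [-0.137  0.006] -0.667
-32.0 [-0.146  0.009] -0.711
-34.0 [-0.154  0.012] -0.756
```

Call:
step_arm(steps=[[-0.023, -0.004, 0, 0, 0, -0.111, 1], [-0.046, -0.006, 0, 0, 0, -0.222, 1], [-0.069, -0.006, 0, 0, 0, -0.333, 1], [-0.092, -0.004, 0, 0, 0, -0.444, 1], [-0.115, 0, 0, 0, 0, -0.556, 1], [-0.137, 0.006, 0, 0, 0, -0.667, 1], [-0.146, 0.009, 0, 0, 0, -0.711, 1], [-0.146, 0.009, 0, 0, 0, -0.711, 1]])

```text
time_s: 4.68
position: [0.4985, -0.035, 0.0746]
tcp_rot: [[-0.964, 0.264, 0.003], [0.264, 0.964, -0.001], [-0.004, -0.0, -1.0]]
force: [0.5, 0.7, 0.5]
opening: 0.003
grasp_force: 0.0
```

```bash
python3 orb.py -2 -4 -6 -8 -10
```

```text
4.6833 [ 0.49845912 -0.03497881  0.07456412] [[-0.964, 0.264, 0.003], [0.264, 0.964, -0.001], [-0.004, -0.0, -1.0]] [0.51686941 0.68772614 0.48628714] -91.51533671776414
N tool [-1.78433805e-02  7.69300592e-02  5.13602119e-05]
-2.0 [-0.009 -0.002] -0.044
-4.0 [-0.018 -0.004] -0.089
-6.0 [-0.027 -0.005] -0.133
-8.0 [-0.036 -0.006] -0.178
-10.0 [-0.045 -0.006] -0.222
```

Call:
step_arm(steps=[[-0.009, -0.002, 0, 0, 0, -0.044, 1], [-0.018, -0.004, 0, 0, 0, -0.089, 1], [-0.022, -0.005, 0, 0, 0, -0.133, 1], [-0.027, -0.005, 0, 0, 0, -0.133, 1], [-0.027, -0.005, 0, 0, 0, -0.133, 1]])

```text
time_s: 5.1
position: [0.505, -0.0379, 0.0739]
tcp_rot: [[-0.987, 0.163, 0.001], [0.163, 0.987, -0.0], [-0.001, -0.0, -1.0]]
force: [-0.6, -0.0, 0.9]
opening: 0.008
grasp_force: 0.3
```

Call:
step_arm(steps=[[-0.003, 0, 0, 0, 0, 0, 1], [-0.006, 0, 0, 0, 0, 0, 1], [-0.006, 0, 0, 0, 0, 0, 1]])

```text
time_s: 5.35
position: [0.5067, -0.0383, 0.0731]
tcp_rot: [[-0.987, 0.161, 0.0], [0.161, 0.987, -0.0], [-0.0, 0.0, -1.0]]
force: [-0.6, 0.6, 0.6]
opening: 0.007
grasp_force: 0.3
```

```bash
python3 orb.py -2; python3 - <<'E'
from h import *
s=read_state();w=capture("wrist");np.save("w2T.npy",wristT(w,s));cv2.imwrite("pics/w2.png",w["image"][...,::-1])
t=capture("top")["image"][165:230,250:315,::-1];cv2.imwrite("pics/t2.png",cv2.resize(t,(520,520),interpolation=cv2.INTER_CUBIC))
E
```

```text
5.35 [ 0.50673273 -0.03825745  0.07314286] [[-0.987, 0.161, 0.0], [0.161, 0.987, -0.0], [-0.0, 0.0, -1.0]] [-0.62393529  0.57018229  0.6251407 ] -97.69403533912667
N tool [-1.71935715e-02  7.65153615e-02  8.77747173e-06]
-2.0 [-0.009 -0.002] -0.044
```

View pics/w2.png

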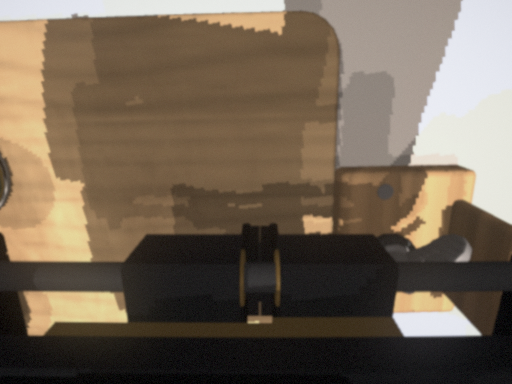

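The arm has moved from its original place, and the knob is hidden behind the fingers at about (260,250). I'll keep nudging until I feel the stop.

Call:
step_arm(steps=[[-0.004, 0, 0, 0, 0, -0.02, 1], [-0.007, 0, 0, 0, 0, -0.02, 1], [-0.007, 0, 0, 0, 0, -0.02, 1]])

```text
time_s: 5.7
position: [0.5076, -0.0386, 0.0727]
tcp_rot: [[-0.99, 0.144, -0.003], [0.144, 0.99, 0.0], [0.003, 0.0, -1.0]]
force: [-3.5, -0.7, 1.3]
opening: 0.007
grasp_force: 1.5
```

Call:
step_arm(steps=[[-0.004, 0, 0, 0, 0, -0.02, 1], [-0.007, 0, 0, 0, 0, -0.02, 1], [-0.007, 0, 0, 0, 0, -0.02, 1]])

```text
time_s: 5.95
position: [0.5085, -0.0388, 0.0726]
tcp_rot: [[-0.992, 0.128, -0.005], [0.128, 0.992, 0.001], [0.005, -0.0, -1.0]]
force: [-5.6, -3.1, 3.2]
opening: 0.004
grasp_force: 3.0
```

Force has risen to about 6 N, so that's the stop. I'll back off, lift, and check.

Call:
step_arm(steps=[[0.03, 0, 0, 0, 0, 0, 1], [0.06, 0, 0, 0, 0, 0, 1], [0.06, 0, -0.1, 0, 0, 0, 1], [0.06, 0, -0.23, 0, 0, 0, 0.2], [0.06, 0, -0.37, 0, 0, 0, 0.2], [0.06, 0, -0.5, 0, 0, 0, 0.2], [0.06, 0, -0.5, 0, 0, 0, 0.2], [0.06, 0, -0.5, 0, 0, 0, 0.2]])

```text
time_s: 6.62
position: [0.4945, -0.0369, 0.2255]
tcp_rot: [[-0.992, 0.128, 0.008], [0.128, 0.992, -0.002], [-0.008, -0.001, -1.0]]
force: [0.1, -0.0, 0.2]
opening: 0.301
grasp_force: 0.0
```

```bash
python3 orb.py; python3 - <<'E'
from h import *
s=read_state();w=capture("wrist");np.save("w3T.npy",wristT(w,s))
t=capture("top")["image"][165:230,250:315,::-1]
cv2.imwrite("pics/c3.png",np.hstack([cv2.resize(w["image"][100:300,300:500,::-1],(400,400)),cv2.resize(t,(400,400),interpolation=cv2.INTER_CUBIC)]))
E
```

```text
6.6167 [ 0.49454554 -0.03689567  0.22546438] [[-0.992, 0.128, 0.008], [0.128, 0.992, -0.002], [-0.008, -0.001, -1.0]] [ 0.10152609 -0.01735992  0.2128835 ] -99.85332735326445
N tool [-0.03194266  0.07612783  0.00018485]
```

View pics/c3.png

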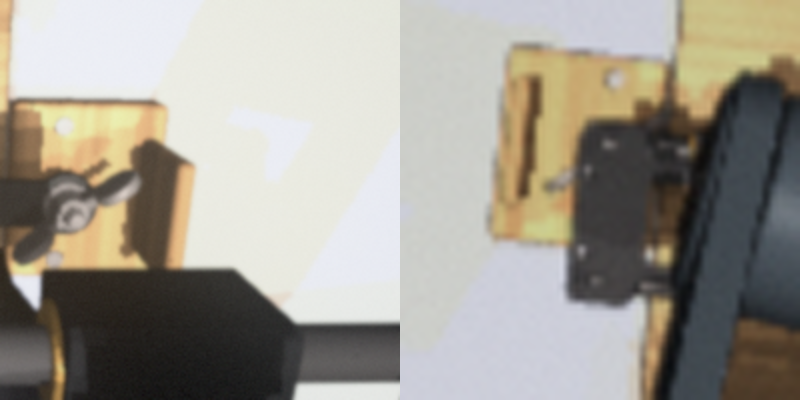

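Left crop: the arm points left, square over the board, with the stud at wrist pixel (336,206) and wing ends at (367,189) and (308,227). Next I'll move over the nut and turn the tool.

Call:
step_arm(steps=[[-0.05, 0.12, 0, 0, 0, 0.15, 0.2], [-0.1, 0.25, 0, 0, 0, 0.3, 0.2], [-0.107, 0.254, 0, 0, 0, 0.45, 0.2], [-0.107, 0.254, 0, 0, 0, 0.6, 0.2], [-0.107, 0.254, 0, 0, 0, 0.75, 0.2], [-0.107, 0.254, 0, 0, 0, 0.9, 0.2], [-0.107, 0.254, 0, 0, 0, 1, 0.2], [-0.107, 0.254, 0, 0, 0, 1, 0.2]])

```text
time_s: 7.38
position: [0.5332, 0.0351, 0.2204]
tcp_rot: [[-0.609, 0.793, -0.005], [0.793, 0.609, 0.001], [0.004, -0.003, -1.0]]
force: [0.4, -0.2, -0.3]
opening: 0.4
grasp_force: 0.0
```

Call:
step_arm(steps=[[0, 0, 0, 0, 0, 0.15, 0.2], [0, 0, 0, 0, 0, 0.3, 0.2], [0, 0, 0, 0, 0, 0.45, 0.2], [0, 0, 0, 0, 0, 0.6, 0.2], [0, 0, 0, 0, 0, 0.75, 0.2], [0, 0, 0, 0, 0, 0.9, 0.2], [0, 0, 0, 0, 0, 1, 0.2], [0, 0, 0, 0, 0, 1, 0.2]])

```text
time_s: 8.05
position: [0.5336, 0.0348, 0.2213]
tcp_rot: [[0.128, 0.992, -0.003], [0.992, -0.128, 0.001], [0.0, -0.003, -1.0]]
force: [-0.3, 0.0, -0.3]
opening: 0.402
grasp_force: 0.0
```

```bash
python3 orb.py; python3 - <<'E'
from h import *
s=read_state();w=capture("wrist");np.save("w4T.npy",wristT(w,s))
print(s["opening"])
for n,u,v,z in [("stud",336,206,.066),("w1",367.5,189,.063),("w2",307.5,227.5,.063)]: print(n,onz(w,u,v,z,np.load("w3T.npy")).round(4))
cv2.imwrite("pics/w4.png",cv2.resize(w["image"][90:290,160:360,::-1],(600,600)))
E
```

```text
8.05 [0.53361038 0.03484448 0.22127621] [[0.128, 0.992, -0.003], [0.992, -0.128, 0.001], [0.0, -0.003, -1.0]] [-0.32449964  0.00265764 -0.31621678] -0.8857501698767295
N tool [-3.52747482e-05  2.41404865e-03 -7.68161869e-06]
0.4017274571306253
stud [0.5311 0.0327 0.066 ]
w1 [0.5189 0.0644 0.063 ]
w2 [0.5512 0.0039 0.063 ]
```

View pics/w4.png

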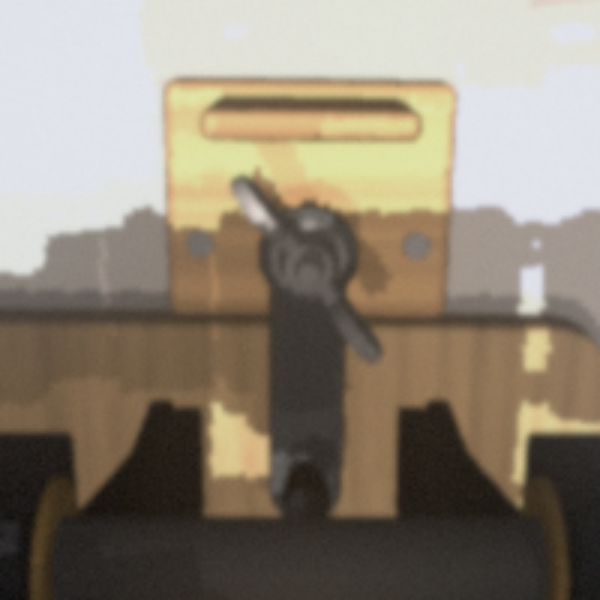

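The swing arm is square over the board. Stud at wrist pixel (262,176), wing ends at (241,152) and (285,208), finger inner edges at (227,·) and (293,·).

```bash
python3 - <<'E'
from h import *
w=capture("wrist");T=np.load("w4T.npy")
q=lambda x,y:(160+x/3-.33,90+y/3-.33)
for n,x,y,z in [("stud",308,262,.066),("w1",240,184,.066),("w2",376,352,.066),("bl",165,82,.022),("br",455,82,.022),("pl0",203,125,.075),("pl1",420,125,.075),("s1",200,245,.022),("s2",416,245,.022)]: print(n,onz(w,*q(x,y),z,T).round(4))
E
```

```text
stud [0.5365 0.0386 0.066 ]
w1 [0.5192 0.0652 0.066 ]
w2 [0.5541 0.007  0.066 ]
bl [0.4955 0.0958 0.022 ]
br [0.5922 0.0834 0.022 ]
pl0 [0.5119 0.0848 0.075 ]
pl1 [0.5736 0.0768 0.075 ]
s1 [0.4985 0.0388 0.022 ]
s2 [0.5738 0.0292 0.022 ]
```

Call:
step_arm(steps=[[0, 0.008, 0.1, 0, 0, 0, 0.2], [0, 0.008, 0.2, 0, 0, 0, 0.2], [0, 0.008, 0.3, 0, 0, 0, 0.2], [0, 0.008, 0.36, 0, 0, 0, 0.2], [0, 0.008, 0.42, 0, 0, 0, 0.2], [0, 0.008, 0.46, 0, 0, 0, 0.2], [0, 0.008, 0.49, 0, 0, 0, 0.2], [0, 0.008, 0.49, 0, 0, 0, 0.2]])

```text
time_s: 8.82
position: [0.5356, 0.0346, 0.0739]
tcp_rot: [[0.127, 0.992, -0.004], [0.992, -0.127, 0.001], [0.0, -0.004, -1.0]]
force: [-0.2, -0.6, -0.0]
opening: 0.398
grasp_force: 0.0
```

Call:
step_arm(steps=[[0, 0, 0, 0, 0, 0.13, 0.2], [0, 0, 0, 0, 0, 0.26, 0.2], [0, 0, 0, 0, 0, 0.39, 0.2], [0, 0, 0, 0, 0, 0.52, 0.2], [0, 0, 0, 0, 0, 0.65, 0.2], [0, 0, 0, 0, 0, 0.78, 0.2], [0, 0, 0, 0, 0, 0.91, 0.2], [0, 0, 0, 0, 0, 1, 0.2]])

```text
time_s: 9.48
position: [0.5362, 0.0343, 0.0765]
tcp_rot: [[0.794, 0.608, -0.001], [0.608, -0.794, -0.0], [-0.001, -0.0, -1.0]]
force: [-1.4, -0.5, -0.2]
opening: 0.397
grasp_force: 0.8
```

```bash
python3 orb.py; python3 -c "
from rig import *
s=read_state();print(s['force'],s['moment'],s['opening'],s['grasp_force'])"
```

```text
9.4833 [0.53621279 0.03427044 0.07648354] [[0.794, 0.608, -0.001], [0.608, -0.794, -0.0], [-0.001, -0.0, -1.0]] [-1.42687782 -0.45142565 -0.19193755] 44.34662788790399
N tool [-2.93696100e-05 -3.11626052e-04  1.83319026e-07]
[-1.42687782 -0.45142565 -0.19193755] [-0.23461525  0.4080315   0.01683847] 0.39705125180032336 0.7750761788338423
```

Call:
step_arm(steps=[[0, 0, 0.007, 0, 0, 0.13, 0.2], [0, 0, 0.007, 0, 0, 0.26, 0.2], [0, 0, 0.007, 0, 0, 0.39, 0.2], [0, 0, 0.007, 0, 0, 0.52, 0.2], [0, 0, 0.007, 0, 0, 0.65, 0.2], [0, 0, 0.007, 0, 0, 0.78, 0.2], [0, 0, 0.007, 0, 0, 0.91, 0.2], [0, 0, 0.007, 0, 0, 1, 0.2]])

```text
time_s: 10.15
position: [0.5364, 0.0345, 0.0744]
tcp_rot: [[0.991, -0.132, -0.001], [-0.132, -0.991, 0.0], [-0.001, 0.0, -1.0]]
force: [-1.8, -0.0, 0.1]
opening: 0.4
grasp_force: 0.8
```

Call:
step_arm(steps=[[0, 0, 0, 0, 0, 0.13, 0.2], [0, 0, 0, 0, 0, 0.26, 0.2], [0, 0, 0, 0, 0, 0.39, 0.2], [0, 0, 0, 0, 0, 0.52, 0.2], [0, 0, 0, 0, 0, 0.65, 0.2], [0, 0, 0, 0, 0, 0.78, 0.2], [0, 0, 0, 0, 0, 0.91, 0.2], [0, 0, 0, 0, 0, 1, 0.2]])

```text
time_s: 10.82
position: [0.537, 0.0343, 0.0745]
tcp_rot: [[0.608, -0.794, 0.0], [-0.794, -0.608, -0.0], [0.001, -0.0, -1.0]]
force: [0.1, 0.1, -1.2]
opening: 0.4
grasp_force: 0.9
```

Call:
step_arm(steps=[[0, 0, 0, 0, 0, 0.13, 0.2], [0, 0, 0, 0, 0, 0.26, 0.2], [0, 0, 0, 0, 0, 0.39, 0.2], [0, 0, 0, 0, 0, 0.45, 0.2], [0, 0, 0, 0, 0, 0.45, 0.2]])

```text
time_s: 11.23
position: [0.537, 0.0341, 0.0744]
tcp_rot: [[0.299, -0.954, 0.0], [-0.954, -0.299, -0.001], [0.001, -0.0, -1.0]]
force: [-0.7, -1.1, -0.8]
opening: 0.4
grasp_force: 0.8
```

```bash
python3 orb.py; python3 -c "
from rig import *
s=read_state();print(s['moment'],s['opening'],s['grasp_force'])"
```

```text
11.2333 [0.53696437 0.03411874 0.07441762] [[0.299, -0.954, 0.0], [-0.954, -0.299, -0.001], [0.001, -0.0, -1.0]] [-0.72162602 -1.08051524 -0.78900203] 154.39143844088986
N tool [-6.52093177e-04  8.06315146e-04 -6.04228822e-07]
[-0.14276354  0.25091099  0.02724134] 0.40042343648077783 0.7893873006105423
```

Call:
step_arm(steps=[[0, 0, 0, 0, 0, -0.13, 0.2], [0, 0, 0, 0, 0, -0.2, 0.2], [0, 0, -0.08, 0, 0, -0.2, 0.2], [0, 0, -0.15, 0, 0, -0.2, 0.2], [0, 0, -0.15, 0, 0, -0.35, 0.2], [0, 0, -0.15, 0, 0, -0.5, 0.2], [0, 0, -0.15, 0, 0, -0.65, 0.2], [0, 0, -0.15, 0, 0, -0.8, 0.2]])

```text
time_s: 11.9
position: [0.5375, 0.0346, 0.1199]
tcp_rot: [[0.807, -0.59, 0.002], [-0.59, -0.807, -0.0], [0.002, -0.001, -1.0]]
force: [-0.1, -0.1, 0.8]
opening: 0.402
grasp_force: 0.0
```

Call:
step_arm(steps=[[0, 0, 0, 0, 0, -0.15, 0.2], [0, 0, 0, 0, 0, -0.3, 0.2], [0, 0, 0, 0, 0, -0.45, 0.2], [0, 0, 0, 0, 0, -0.6, 0.2], [0, 0, 0, 0, 0, -0.75, 0.2], [0, 0, 0, 0, 0, -0.9, 0.2], [0, 0, 0, 0, 0, -1, 0.2]])

```text
time_s: 12.48
position: [0.5373, 0.0346, 0.1196]
tcp_rot: [[0.988, 0.153, 0.001], [0.153, -0.988, 0.0], [0.001, 0.0, -1.0]]
force: [0.1, 0.5, -0.7]
opening: 0.402
grasp_force: 0.0
```

Call:
step_arm(steps=[[0, 0, 0, 0, 0, -0.15, 0.2], [0, 0, 0, 0, 0, -0.3, 0.2], [0, 0, 0, 0, 0, -0.45, 0.2], [0, 0, 0, 0, 0, -0.6, 0.2], [0, 0, 0, 0, 0, -0.75, 0.2], [0, 0, 0, 0, 0, -0.9, 0.2], [0, 0, 0, 0, 0, -1, 0.2]])

```text
time_s: 13.07
position: [0.5373, 0.0346, 0.1195]
tcp_rot: [[0.591, 0.807, 0.001], [0.807, -0.591, -0.0], [0.001, 0.001, -1.0]]
force: [-0.4, 0.0, 0.3]
opening: 0.402
grasp_force: 0.0
```

Call:
step_arm(steps=[[0, 0, 0, 0, 0, -0.15, 0.2], [0, 0, 0, 0, 0, -0.3, 0.2], [0, 0, 0, 0, 0, -0.45, 0.2], [0, 0, 0, 0, 0, -0.6, 0.2], [0, 0, 0, 0, 0, -0.75, 0.2], [0, 0, 0, 0, 0, -0.9, 0.2], [0, 0, 0, 0, 0, -1, 0.2]])

```text
time_s: 13.65
position: [0.5374, 0.0345, 0.1196]
tcp_rot: [[-0.153, 0.988, 0.002], [0.988, 0.153, 0.0], [-0.0, 0.002, -1.0]]
force: [-0.3, 0.3, -0.4]
opening: 0.401
grasp_force: 0.0
```

```bash
python3 orb.py; python3 - <<'E'
from h import *
s=read_state();w=capture("wrist");cv2.imwrite("pics/w5.png",w["image"][...,::-1])
E
```

```text
13.65 [0.53735633 0.03454685 0.11957011] [[-0.153, 0.988, 0.002], [0.988, 0.153, 0.0], [-0.0, 0.002, -1.0]] [-0.25127949  0.25046293 -0.3534126 ] -17.024395904805132
N tool [ 1.60896439e-04 -1.34756347e-03 -2.06708010e-06]
```

View pics/w5.png

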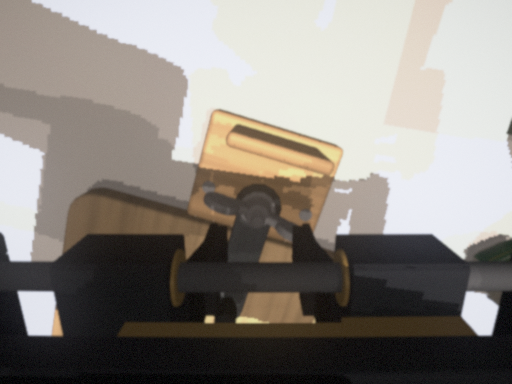

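The wing line runs from (210,200) to (295,238), about 25° clockwise of the finger line. I'll turn 19° further back, go down, and stroke again.

Call:
step_arm(steps=[[0, 0, 0, 0, 0, -0.15, 0.2], [0, 0, 0, 0, 0, -0.3, 0.2], [0, -0.004, 0, 0, 0, -0.42, 0.2], [0, -0.004, 0.05, 0, 0, -0.42, 0.2], [0, -0.004, 0.1, 0, 0, -0.42, 0.2], [0, -0.004, 0.14, 0, 0, -0.42, 0.2], [0, -0.004, 0.155, 0, 0, -0.42, 0.2], [0, -0.004, 0.155, 0, 0, -0.42, 0.2]])

```text
time_s: 14.37
position: [0.5353, 0.0344, 0.0717]
tcp_rot: [[-0.458, 0.889, -0.002], [0.889, 0.458, 0.0], [0.001, -0.001, -1.0]]
force: [0.2, -1.0, -1.2]
opening: 0.399
grasp_force: 0.0
```

Call:
step_arm(steps=[[0, 0, 0, 0, 0, 0.13, 0.2], [0, 0, 0, 0, 0, 0.26, 0.2], [0, 0, 0, 0, 0, 0.39, 0.2], [0, 0, 0, 0, 0, 0.52, 0.2], [0, 0, 0, 0, 0, 0.65, 0.2], [0, 0, 0, 0, 0, 0.78, 0.2], [0, 0, 0, 0, 0, 0.91, 0.2], [0, 0, 0, 0, 0, 1, 0.2]])

```text
time_s: 15.03
position: [0.5359, 0.0342, 0.0732]
tcp_rot: [[0.309, 0.951, 0.001], [0.951, -0.309, -0.0], [-0.0, 0.001, -1.0]]
force: [-0.1, -0.2, -0.1]
opening: 0.402
grasp_force: 0.9
```

Call:
step_arm(steps=[[0, 0, 0, 0, 0, 0.13, 0.2], [0, 0, 0, 0, 0, 0.26, 0.2], [0, 0, 0, 0, 0, 0.39, 0.2], [0, 0, 0, 0, 0, 0.52, 0.2], [0, 0, 0, 0, 0, 0.65, 0.2], [0, 0, 0, 0, 0, 0.78, 0.2], [0, 0, 0, 0, 0, 0.91, 0.2], [0, 0, 0, 0, 0, 1, 0.2]])

```text
time_s: 15.7
position: [0.5359, 0.0343, 0.0732]
tcp_rot: [[0.891, 0.454, 0.001], [0.454, -0.891, -0.0], [0.001, 0.001, -1.0]]
force: [-0.4, -0.1, -1.7]
opening: 0.399
grasp_force: 0.9
```

```bash
python3 orb.py; python3 -c "
from rig import *
s=read_state();print(s['moment'],s['opening'],s['grasp_force'])"
```

```text
15.7 [0.53592284 0.034273   0.0731792 ] [[0.891, 0.454, 0.001], [0.454, -0.891, -0.0], [0.001, 0.001, -1.0]] [-0.41179796 -0.10743939 -1.73252996] 54.73712387514463
N tool [ 1.71810684e-04 -1.67221247e-04  1.46925612e-08]
[-0.13699141  0.2032872  -0.00277617] 0.3993502639660806 0.86294608656317
```

Call:
step_arm(steps=[[0, 0, 0, 0, 0, 0.13, 0.2], [0, 0, 0, 0, 0, 0.26, 0.2], [0, 0, 0, 0, 0, 0.39, 0.2], [0, 0, 0, 0, 0, 0.52, 0.2], [0, 0, 0, 0, 0, 0.65, 0.2], [0, 0, 0, 0, 0, 0.78, 0.2], [0, 0, 0, 0, 0, 0.91, 0.2], [0, 0, 0, 0, 0, 1, 0.2]])

```text
time_s: 16.37
position: [0.5361, 0.0343, 0.0732]
tcp_rot: [[0.951, -0.309, 0.001], [-0.309, -0.951, -0.0], [0.001, -0.0, -1.0]]
force: [-0.7, 0.1, -0.5]
opening: 0.4
grasp_force: 0.9
```

Call:
step_arm(steps=[[0, 0, 0, 0, 0, 0.13, 0.2], [0, 0, 0, 0, 0, 0.26, 0.2], [0, 0, 0, 0, 0, 0.39, 0.2], [0, 0, 0, 0, 0, 0.52, 0.2], [0, 0, 0, 0, 0, 0.65, 0.2], [0, 0, 0, 0, 0, 0.78, 0.2], [0, 0, 0, 0, 0, 0.91, 0.2], [0, 0, 0, 0, 0, 1, 0.2]])

```text
time_s: 17.03
position: [0.5362, 0.0342, 0.0732]
tcp_rot: [[0.454, -0.891, 0.001], [-0.891, -0.454, -0.0], [0.001, -0.001, -1.0]]
force: [-0.2, -0.1, -1.6]
opening: 0.4
grasp_force: 0.9
```

Call:
step_arm(steps=[[0, 0, 0, 0, 0, 0.13, 0.2], [0, 0, 0, 0, 0, 0.22, 0.2], [0, 0, 0, 0, 0, 0.22, 0.2]])

```text
time_s: 17.28
position: [0.5362, 0.0341, 0.0732]
tcp_rot: [[0.297, -0.955, 0.001], [-0.955, -0.297, -0.0], [0.001, -0.001, -1.0]]
force: [-1.0, -0.0, -1.6]
opening: 0.4
grasp_force: 0.7
```

```bash
python3 orb.py; python3 -c "
from rig import *
s=read_state();print(s['moment'],s['opening'],s['grasp_force'])"
```

```text
17.2833 [0.5361665  0.03414345 0.07318728] [[0.297, -0.955, 0.001], [-0.955, -0.297, -0.0], [0.001, -0.001, -1.0]] [-1.03595988 -0.0120741  -1.63204586] 154.4394580620959
N tool [-3.89934623e-04  5.29472038e-05 -3.48978746e-07]
[-0.07281218  0.18990739  0.09959774] 0.3997954067292695 0.7275835052132607
```

Call:
step_arm(steps=[[0, 0, 0, 0, 0, -0.13, 0.2], [0, 0, 0, 0, 0, -0.2, 0.2], [0, 0, -0.08, 0, 0, -0.2, 0.2], [0, 0, -0.15, 0, 0, -0.2, 0.2], [0, 0, -0.15, 0, 0, -0.35, 0.2], [0, 0, -0.15, 0, 0, -0.5, 0.2], [0, 0, -0.15, 0, 0, -0.65, 0.2], [0, 0, -0.15, 0, 0, -0.8, 0.2]])

```text
time_s: 17.95
position: [0.5362, 0.0343, 0.1185]
tcp_rot: [[0.807, -0.59, 0.002], [-0.59, -0.807, -0.0], [0.002, -0.001, -1.0]]
force: [0.4, 0.6, -0.2]
opening: 0.398
grasp_force: 0.0
```

Call:
step_arm(steps=[[0, 0, 0, 0, 0, -0.15, 0.2], [0, 0, 0, 0, 0, -0.3, 0.2], [0, 0, 0, 0, 0, -0.45, 0.2], [0, 0, 0, 0, 0, -0.6, 0.2], [0, 0, 0, 0, 0, -0.75, 0.2], [0, 0, 0, 0, 0, -0.9, 0.2], [0, 0, 0, 0, 0, -1, 0.2]])

```text
time_s: 18.53
position: [0.5361, 0.0343, 0.1182]
tcp_rot: [[0.988, 0.152, 0.001], [0.152, -0.988, -0.0], [0.001, 0.0, -1.0]]
force: [0.1, 0.1, 1.1]
opening: 0.402
grasp_force: 0.0
```

Call:
step_arm(steps=[[0, 0, 0, 0, 0, -0.15, 0.2], [0, 0, 0, 0, 0, -0.3, 0.2], [0, 0, 0, 0, 0, -0.45, 0.2], [0, 0, 0, 0, 0, -0.6, 0.2], [0, 0, 0, 0, 0, -0.75, 0.2], [0, 0, 0, 0, 0, -0.9, 0.2], [0, 0, 0, 0, 0, -1, 0.2]])

```text
time_s: 19.12
position: [0.5361, 0.0343, 0.1182]
tcp_rot: [[0.591, 0.807, 0.001], [0.807, -0.591, -0.0], [0.001, 0.001, -1.0]]
force: [-0.4, 0.1, 0.9]
opening: 0.401
grasp_force: 0.0
```

Call:
step_arm(steps=[[0, 0, 0, 0, 0, -0.15, 0.2], [0, 0, 0, 0, 0, -0.3, 0.2], [0, 0, 0, 0, 0, -0.45, 0.2], [0, 0, 0, 0, 0, -0.6, 0.2], [0, 0, 0, 0, 0, -0.75, 0.2], [0, 0, 0, 0, 0, -0.9, 0.2], [0, 0, 0, 0, 0, -1, 0.2]])

```text
time_s: 19.7
position: [0.5361, 0.0343, 0.1182]
tcp_rot: [[-0.152, 0.988, 0.001], [0.988, 0.152, -0.0], [-0.0, 0.001, -1.0]]
force: [0.1, 0.4, 1.1]
opening: 0.403
grasp_force: 0.0
```

```bash
python3 orb.py; python3 - <<'E'
from h import *
s=read_state();w=capture("wrist");cv2.imwrite("pics/w6.png",w["image"][...,::-1])
E
```

```text
19.7 [0.53613039 0.03433697 0.11818266] [[-0.152, 0.988, 0.001], [0.988, 0.152, -0.0], [-0.0, 0.001, -1.0]] [0.12543901 0.41155435 1.0710739 ] -17.04301657388803
N tool [ 1.81001572e-04 -1.04006711e-04 -2.01947645e-07]
```

View pics/w6.png

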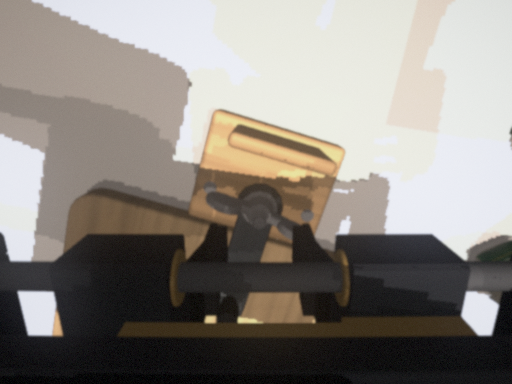

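Same wing heading, and the arm is still square with the wings slightly lower. Stroke 3.

Call:
step_arm(steps=[[0, 0, 0, 0, 0, -0.15, 0.2], [0, 0, 0, 0, 0, -0.3, 0.2], [0, 0, 0, 0, 0, -0.42, 0.2], [0, 0, 0.05, 0, 0, -0.42, 0.2], [0, 0, 0.1, 0, 0, -0.42, 0.2], [0, 0, 0.14, 0, 0, -0.42, 0.2], [0, 0, 0.157, 0, 0, -0.42, 0.2], [0, 0, 0.157, 0, 0, -0.42, 0.2]])

```text
time_s: 20.42
position: [0.5352, 0.0344, 0.0696]
tcp_rot: [[-0.458, 0.889, -0.002], [0.889, 0.458, 0.0], [0.001, -0.001, -1.0]]
force: [-0.6, -0.6, 0.0]
opening: 0.402
grasp_force: 0.0
```

Call:
step_arm(steps=[[0, 0, 0, 0, 0, 0.13, 0.2], [0, 0, 0, 0, 0, 0.26, 0.2], [0, 0, 0, 0, 0, 0.39, 0.2], [0, 0, 0, 0, 0, 0.52, 0.2], [0, 0, 0, 0, 0, 0.65, 0.2], [0, 0, 0, 0, 0, 0.78, 0.2], [0, 0, 0, 0, 0, 0.91, 0.2], [0, 0, 0, 0, 0, 1, 0.2]])

```text
time_s: 21.08
position: [0.5359, 0.0342, 0.0711]
tcp_rot: [[0.309, 0.951, 0.001], [0.951, -0.309, -0.0], [-0.0, 0.001, -1.0]]
force: [-0.8, -0.4, -0.6]
opening: 0.399
grasp_force: 0.9
```

```bash
cat > st.py <<'E'
from h import *
s=read_state();R=s["tcp_rot"];print(s["time_s"],s["position"].round(4),"yaw",np.degrees(np.arctan2(R[1,1],R[0,1])).round(1),"j6",s["joint_positions"][5].round(1),"F",s["force"].round(1),"M",s["moment"].round(2),"tau6",round(s["tau"][5],3),"open",round(s["opening"],3),"g",round(s["grasp_force"],2))
E
python3 st.py
```

```text
21.0833 [0.5359 0.0342 0.0711] yaw -18.0 j6 9.7 F [-0.8 -0.4 -0.6] M [-0.23  0.13  0.08] tau6 -0.36 open 0.399 g 0.86
```

Call:
step_arm(steps=[[0, 0, 0, 0, 0, 0.13, 0.2], [0, 0, 0, 0, 0, 0.26, 0.2], [0, 0, 0, 0, 0, 0.39, 0.2], [0, 0, 0, 0, 0, 0.52, 0.2], [0, 0, 0, 0, 0, 0.65, 0.2], [0, 0, 0, 0, 0, 0.78, 0.2], [0, 0, 0, 0, 0, 0.91, 0.2], [0, 0, 0, 0, 0, 1, 0.2]])

```text
time_s: 21.75
position: [0.5359, 0.0343, 0.0711]
tcp_rot: [[0.891, 0.454, 0.001], [0.454, -0.891, -0.0], [0.001, 0.0, -1.0]]
force: [-0.7, -0.2, -1.8]
opening: 0.4
grasp_force: 0.9
```

```bash
python3 st.py
```

```text
21.75 [0.5359 0.0343 0.0711] yaw -63.0 j6 54.7 F [-0.7 -0.2 -1.8] M [-0.1   0.23  0.02] tau6 -0.361 open 0.4 g 0.86
```

Call:
step_arm(steps=[[0, 0, 0, 0, 0, 0.1, 0.2], [0, 0, 0, 0, 0, 0.2, 0.2], [0, 0, 0, 0, 0, 0.3, 0.2], [0, 0, 0, 0, 0, 0.4, 0.2], [0, 0, 0, 0, 0, 0.5, 0.2]])

```text
time_s: 22.17
position: [0.536, 0.0343, 0.0711]
tcp_rot: [[0.997, 0.079, 0.001], [0.079, -0.997, -0.0], [0.001, 0.0, -1.0]]
force: [-0.8, -0.2, -1.1]
opening: 0.401
grasp_force: 0.9
```

Call:
step_arm(steps=[[0, 0, 0, 0, 0, 0.1, 0.2], [0, 0, 0, 0, 0, 0.2, 0.2], [0, 0, 0, 0, 0, 0.3, 0.2], [0, 0, 0, 0, 0, 0.4, 0.2], [0, 0, 0, 0, 0, 0.5, 0.2]])

```text
time_s: 22.58
position: [0.5361, 0.0343, 0.0711]
tcp_rot: [[0.951, -0.308, 0.001], [-0.308, -0.951, -0.0], [0.001, -0.0, -1.0]]
force: [-0.8, -0.3, -2.0]
opening: 0.401
grasp_force: 0.9
```

```bash
python3 st.py
```

```text
22.5833 [0.5361 0.0343 0.0711] yaw -108.0 j6 99.7 F [-0.8 -0.3 -2. ] M [-0.05  0.16 -0.  ] tau6 -0.586 open 0.401 g 0.88
```

Call:
step_arm(steps=[[0, 0, 0, 0, 0, 0.1, 0.2], [0, 0, 0, 0, 0, 0.2, 0.2], [0, 0, 0, 0, 0, 0.3, 0.2], [0, 0, 0, 0, 0, 0.4, 0.2], [0, 0, 0, 0, 0, 0.5, 0.2]])

```text
time_s: 23.0
position: [0.5361, 0.0342, 0.0711]
tcp_rot: [[0.761, -0.649, 0.001], [-0.649, -0.761, -0.0], [0.001, -0.001, -1.0]]
force: [-0.2, -0.2, -1.6]
opening: 0.402
grasp_force: 0.9
```

Call:
step_arm(steps=[[0, 0, 0, 0, 0, 0.1, 0.2], [0, 0, 0, 0, 0, 0.2, 0.2], [0, 0, 0, 0, 0, 0.3, 0.2], [0, 0, 0, 0, 0, 0.4, 0.2], [0, 0, 0, 0, 0, 0.5, 0.2]])

```text
time_s: 23.42
position: [0.5362, 0.0342, 0.0711]
tcp_rot: [[0.455, -0.891, 0.001], [-0.891, -0.455, -0.0], [0.001, -0.001, -1.0]]
force: [0.0, 0.2, -1.7]
opening: 0.403
grasp_force: 0.9
```

```bash
python3 st.py
```

```text
23.4167 [0.5362 0.0342 0.0711] yaw -153.0 j6 144.7 F [ 0.   0.2 -1.7] M [-0.12  0.2   0.01] tau6 -0.586 open 0.403 g 0.89
```

Call:
step_arm(steps=[[0, 0, 0, 0, 0, 0.1, 0.2], [0, 0, 0, 0, 0, 0.2, 0.2], [0, 0, 0, 0, 0, 0.22, 0.2], [0, 0, 0, 0, 0, 0.22, 0.2]])

```text
time_s: 23.75
position: [0.5361, 0.0341, 0.071]
tcp_rot: [[0.299, -0.954, 0.001], [-0.954, -0.299, -0.0], [0.001, -0.001, -1.0]]
force: [0.6, -0.9, 0.6]
opening: 0.401
grasp_force: 0.7
```

```bash
python3 st.py
```

```text
23.75 [0.5361 0.0341 0.071 ] yaw -162.6 j6 154.3 F [ 0.6 -0.9  0.6] M [-0.1   0.18 -0.03] tau6 0.168 open 0.401 g 0.73
```

Call:
step_arm(steps=[[0, 0, 0, 0, 0, -0.13, 0.2], [0, 0, 0, 0, 0, -0.2, 0.2], [0, 0, -0.08, 0, 0, -0.2, 0.2], [0, 0, -0.15, 0, 0, -0.2, 0.2], [0, 0, -0.15, 0, 0, -0.35, 0.2], [0, 0, -0.15, 0, 0, -0.5, 0.2], [0, 0, -0.15, 0, 0, -0.65, 0.2], [0, 0, -0.15, 0, 0, -0.8, 0.2]])

```text
time_s: 24.42
position: [0.5361, 0.0344, 0.1161]
tcp_rot: [[0.807, -0.591, 0.002], [-0.591, -0.807, -0.0], [0.001, -0.001, -1.0]]
force: [-0.3, 0.7, -0.7]
opening: 0.399
grasp_force: 0.0
```

Call:
step_arm(steps=[[0, 0, 0, 0, 0, -0.15, 0.2], [0, 0, 0, 0, 0, -0.3, 0.2], [0, 0, 0, 0, 0, -0.45, 0.2], [0, 0, 0, 0, 0, -0.6, 0.2], [0, 0, 0, 0, 0, -0.75, 0.2], [0, 0, 0, 0, 0, -0.9, 0.2], [0, 0, 0, 0, 0, -1, 0.2]])

```text
time_s: 25.0
position: [0.536, 0.0344, 0.1158]
tcp_rot: [[0.988, 0.152, 0.001], [0.152, -0.988, 0.0], [0.001, 0.0, -1.0]]
force: [-0.4, 0.1, -0.3]
opening: 0.401
grasp_force: 0.0
```

Call:
step_arm(steps=[[0, 0, 0, 0, 0, -0.15, 0.2], [0, 0, 0, 0, 0, -0.3, 0.2], [0, 0, 0, 0, 0, -0.45, 0.2], [0, 0, 0, 0, 0, -0.6, 0.2], [0, 0, 0, 0, 0, -0.75, 0.2], [0, 0, 0, 0, 0, -0.9, 0.2], [0, 0, 0, 0, 0, -1, 0.2]])

```text
time_s: 25.58
position: [0.536, 0.0344, 0.1158]
tcp_rot: [[0.591, 0.806, 0.001], [0.806, -0.591, 0.0], [0.001, 0.001, -1.0]]
force: [0.6, -0.4, -0.2]
opening: 0.4
grasp_force: 0.0
```

Call:
step_arm(steps=[[0, 0, 0, 0, 0, -0.15, 0.2], [0, 0, 0, 0, 0, -0.3, 0.2], [0, 0, 0, 0, 0, -0.45, 0.2], [0, 0, 0, 0, 0, -0.6, 0.2], [0, 0, 0, 0, 0, -0.75, 0.2], [0, 0, 0, 0, 0, -0.9, 0.2], [0, 0, 0, 0, 0, -1, 0.2]])

```text
time_s: 26.17
position: [0.536, 0.0344, 0.1158]
tcp_rot: [[-0.152, 0.988, 0.001], [0.988, 0.152, 0.0], [-0.0, 0.001, -1.0]]
force: [-0.1, 0.1, 0.8]
opening: 0.399
grasp_force: 0.0
```

Call:
step_arm(steps=[[0, 0, 0, 0, 0, -0.15, 0.2], [0, 0, 0, 0, 0, -0.3, 0.2], [0, 0, 0, 0, 0, -0.42, 0.2], [0, 0, 0.05, 0, 0, -0.42, 0.2], [0, 0, 0.1, 0, 0, -0.42, 0.2], [0, 0, 0.14, 0, 0, -0.42, 0.2], [0, 0, 0.157, 0, 0, -0.42, 0.2], [0, 0, 0.157, 0, 0, -0.42, 0.2]])

```text
time_s: 26.83
position: [0.5352, 0.0344, 0.0675]
tcp_rot: [[-0.459, 0.889, -0.002], [0.889, 0.459, 0.0], [0.001, -0.001, -1.0]]
force: [0.3, 0.1, -0.3]
opening: 0.401
grasp_force: 0.0
```

Call:
step_arm(steps=[[0, 0, 0, 0, 0, 0.1, 0.2], [0, 0, 0, 0, 0, 0.2, 0.2], [0, 0, 0, 0, 0, 0.3, 0.2], [0, 0, 0, 0, 0, 0.4, 0.2], [0, 0, 0, 0, 0, 0.5, 0.2], [0, 0, 0, 0, 0, 0.5, 0.2]])

```text
time_s: 27.33
position: [0.536, 0.0342, 0.0689]
tcp_rot: [[-0.082, 0.997, 0.001], [0.997, 0.082, -0.0], [-0.0, 0.001, -1.0]]
force: [-0.7, -0.3, -0.7]
opening: 0.397
grasp_force: 0.8
```

```bash
python3 st.py
```

```text
27.3333 [0.536  0.0342 0.0689] yaw 4.7 j6 -13.0 F [-0.7 -0.3 -0.7] M [-0.16  0.12  0.02] tau6 0.487 open 0.397 g 0.75
```

Same light load. I'll go on in about 20° steps, watching the pad force.

Call:
step_arm(steps=[[0, 0, 0, 0, 0, 0.1, 0.2], [0, 0, 0, 0, 0, 0.2, 0.2], [0, 0, 0, 0, 0, 0.3, 0.2], [0, 0, 0, 0, 0, 0.4, 0.2], [0, 0, 0, 0, 0, 0.4, 0.2]])

```text
time_s: 27.75
position: [0.536, 0.0342, 0.0687]
tcp_rot: [[0.228, 0.974, 0.001], [0.974, -0.228, -0.0], [-0.0, 0.001, -1.0]]
force: [-0.7, -1.5, -0.6]
opening: 0.399
grasp_force: 1.2
```

Call:
step_arm(steps=[[0, 0, 0, 0, 0, 0.1, 0.2], [0, 0, 0, 0, 0, 0.2, 0.2], [0, 0, 0, 0, 0, 0.3, 0.2], [0, 0, 0, 0, 0, 0.4, 0.2], [0, 0, 0, 0, 0, 0.4, 0.2]])

```text
time_s: 28.17
position: [0.536, 0.0342, 0.0687]
tcp_rot: [[0.516, 0.856, 0.001], [0.856, -0.516, -0.0], [0.0, 0.001, -1.0]]
force: [-0.6, -0.5, 0.7]
opening: 0.403
grasp_force: 3.4
```

```bash
python3 st.py
```

```text
28.1667 [0.536  0.0342 0.0687] yaw -31.1 j6 22.8 F [-0.6 -0.5  0.7] M [-0.18  0.1   0.17] tau6 0.593 open 0.403 g 3.4
```

Call:
step_arm(steps=[[0, 0, 0, 0, 0, 0.1, 0.2], [0, 0, 0, 0, 0, 0.2, 0.2], [0, 0, 0, 0, 0, 0.2, 0.2]])

```text
time_s: 28.42
position: [0.5359, 0.0342, 0.0686]
tcp_rot: [[0.643, 0.766, 0.001], [0.766, -0.643, -0.0], [0.0, 0.001, -1.0]]
force: [-0.3, -0.6, 1.6]
opening: 0.397
grasp_force: 4.5
```

```bash
python3 st.py
```

```text
28.4167 [0.5359 0.0342 0.0686] yaw -40.0 j6 31.8 F [-0.3 -0.6  1.6] M [-0.22  0.14  0.16] tau6 0.635 open 0.397 g 4.5
```

Call:
step_arm(steps=[[0, 0, 0, 0, 0, 0.07, 0.2], [0, 0, 0, 0, 0, 0.14, 0.2], [0, 0, 0, 0, 0, 0.14, 0.2], [0, 0, 0, 0, 0, 0.14, 0.2]])

```text
time_s: 28.75
position: [0.536, 0.0342, 0.0685]
tcp_rot: [[0.722, 0.691, 0.001], [0.691, -0.722, -0.0], [0.0, 0.001, -1.0]]
force: [-0.6, -1.4, 2.0]
opening: 0.4
grasp_force: 5.3
```

```bash
python3 st.py
```

```text
28.75 [0.536  0.0342 0.0685] yaw -46.3 j6 38.0 F [-0.6 -1.4  2. ] M [-0.23  0.19  0.26] tau6 0.237 open 0.4 g 5.27
```

Call:
step_arm(steps=[[0, 0, 0, 0, 0, 0.05, 0.2], [0, 0, 0, 0, 0, 0.1, 0.2], [0, 0, 0, 0, 0, 0.1, 0.2], [0, 0, 0, 0, 0, 0.1, 0.2], [0, 0, 0, 0, 0, 0.1, 0.2]])

```text
time_s: 29.17
position: [0.536, 0.0342, 0.0685]
tcp_rot: [[0.776, 0.631, 0.001], [0.631, -0.776, -0.0], [0.0, 0.001, -1.0]]
force: [-0.7, -0.8, 4.0]
opening: 0.402
grasp_force: 5.8
```

```bash
python3 st.py
```

```text
29.1667 [0.536  0.0342 0.0685] yaw -50.9 j6 42.6 F [-0.7 -0.8  4. ] M [-0.32  0.23  0.21] tau6 0.226 open 0.402 g 5.84
```

Call:
step_arm(steps=[[0, 0, 0, 0, 0, -0.12, 0.2], [0, 0, 0, 0, 0, -0.24, 0.2], [0, 0, 0, 0, 0, -0.36, 0.2], [0, 0, 0, 0, 0, -0.48, 0.2], [0, 0, 0, 0, 0, -0.6, 0.2], [0, 0, 0, 0, 0, -0.6, 0.2]])

```text
time_s: 29.67
position: [0.536, 0.0342, 0.0683]
tcp_rot: [[0.405, 0.914, 0.001], [0.914, -0.405, 0.0], [0.0, 0.001, -1.0]]
force: [-0.6, 0.1, 4.5]
opening: 0.399
grasp_force: 2.5
```

```bash
python3 st.py
```

```text
29.6667 [0.536  0.0342 0.0683] yaw -23.9 j6 15.6 F [-0.6  0.1  4.5] M [-0.24  0.18  0.09] tau6 -0.451 open 0.399 g 2.52
```

Call:
step_arm(steps=[[0, 0, 0, 0, 0, -0.1, 0.2], [0, 0, 0, 0, 0, -0.2, 0.2], [0, 0, 0, 0, 0, -0.3, 0.2], [0, 0, 0, 0, 0, -0.3, 0.2]])

```text
time_s: 30.0
position: [0.5359, 0.0343, 0.068]
tcp_rot: [[0.184, 0.983, 0.0], [0.983, -0.184, 0.0], [0.0, 0.0, -1.0]]
force: [0.3, -0.9, 1.6]
opening: 0.398
grasp_force: 0.9
```

```bash
python3 st.py
```

```text
30.0 [0.5359 0.0343 0.068 ] yaw -10.6 j6 2.3 F [ 0.3 -0.9  1.6] M [-0.2   0.06  0.08] tau6 -0.423 open 0.398 g 0.86
```

Call:
step_arm(steps=[[0, 0, 0, 0, 0, -0.1, 0.2], [0, 0, 0, 0, 0, -0.2, 0.2], [0, 0, 0, 0, 0, -0.3, 0.2], [0, 0, -0.1, 0, 0, -0.3, 0.2], [0, 0, -0.2, 0, 0, -0.3, 0.2], [0, 0, -0.33, 0, 0, -0.3, 0.2], [0, 0, -0.46, 0, 0, -0.3, 0.2], [0, 0, -0.5, 0, 0, -0.3, 0.2]])

```text
time_s: 30.67
position: [0.5384, 0.0343, 0.2232]
tcp_rot: [[-0.047, 0.999, 0.009], [0.999, 0.048, -0.0], [-0.001, 0.009, -1.0]]
force: [0.7, -0.4, 0.1]
opening: 0.4
grasp_force: 0.0
```

```bash
python3 orb.py; python3 - <<'E'
from h import *
s=read_state();w=capture("wrist");np.save("w7T.npy",wristT(w,s));cv2.imwrite("pics/w7.png",cv2.resize(w["image"][70:270,130:390,::-1],(780,600)))
E
```

```text
30.6667 [0.53840237 0.03433269 0.22318724] [[-0.047, 0.999, 0.009], [0.999, 0.048, -0.0], [-0.001, 0.009, -1.0]] [ 0.68664166 -0.39502849  0.06904497] -11.003997763726083
N tool [ 2.81234297e-04 -2.39161273e-03 -2.20693195e-05]
```

View pics/w7.png

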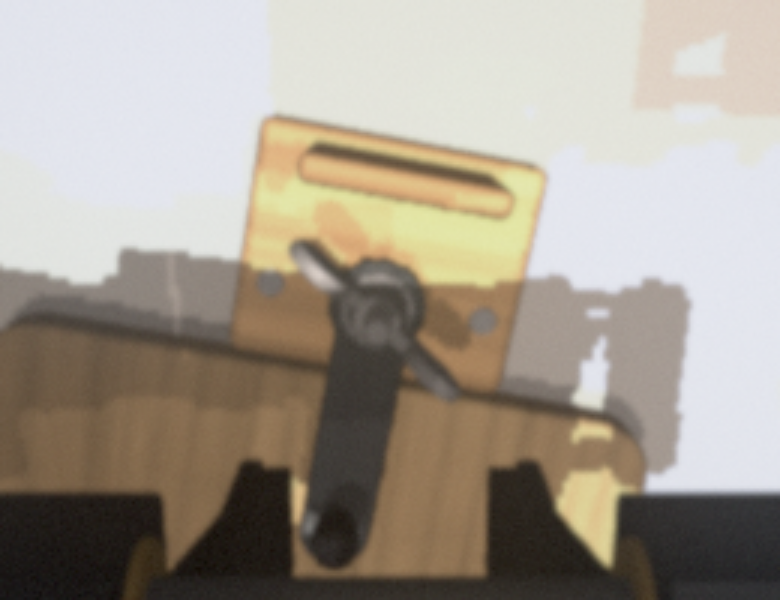

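The arm is square, with the knob at crop pixel (332,528) and the nut at (378,312). The nut stalled against a springy load whose slope matched the wing spring, both pushing and releasing, so it's fully tight. The robot is clear, so I'm handing in.

```bash
python3 -c "
from rig import *
print(hand_in())"
```

```text
the job is handed in; nothing more can be done
None
```

I handed the job in after about 31 s of the 72 s. The swing arm is against its stop over the board, and I judged the nut fully tight because it stopped turning and only the wings' spring gave; `hand_in()` returned no verdict.

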